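# Release a matchbox from a spring dispenser and stop it with the other finger

## Robot

A 7-joint arm with a two-finger parallel gripper is mounted at the origin on a cart in front of the work surface, level with it; the furniture and walls round the work are solid. World frame = base frame: x ahead of the robot, y to its left, z up, the work surface at z = 0. Lengths are in m, angles in rad, forces in N, time in s.
With the tool pointing down it reaches from about 0.4 to 0.85 m from the base axis. Payload 4.5 kg.
Tool frame: the origin (TCP) lies midway between the tips of the shut fingers; the grasp point (between the pads) lies 19 mm behind it; x points along the fingers, y is the direction in which the jaws open and shut, and the axes are right-handed (so a half turn about x gives the same grasp; the last joint's range is limited). The gripper opens to 88 mm and grips with 3 to 60 N. Pads are 18 mm wide; open, the fingers measure 123 mm over their backs; the gripper's body (75 mm by 187 mm) begins 45 mm behind the grasp point.
Start: joints at [-1.133, 0.689, -0.195, 1.565, 0.157, 0.902, -0.215], TCP at [0.246, 0.575, 0.211] pointing down, gripper open.
Joint ranges: [-3.01, 3.01], [-0.46, 2.08], [-1.47, 1.51], [0.13, 2.56], [-1, 4.14], [0.04, 2.09], [-2.66, 2.66]. Speed limits (rad/s): [2.57, 2.57, 3.14, 3.14, 3.14, 3.14, 3.14].

## Interface

Orientations are given as a unit quaternion [x, y, z, w].
In Python, from plant import r gives the robot as it stands.
- The arm moves only by the tool arm_command, never from a script. Its argument "plan" is a list of rows, each a list of 5 numbers: the finger opening in m, from 0 to 0.0881, then the shift along the tool's x, y, z in m, then the turn about the tool's x in rad. In form: [[grip, dx, dy, dz, roll], ...]. A call has 1 to 12 rows; each row shifts and turns the commanded pose from where the row before left it, along the tool's axes as they then stand; what a row does not reach is not made up. A row lasts 1/8 s, in which the tool goes at most 62.5 mm and 10.7 degrees, less where a joint would pass 70% of its speed; a pose out of reach is approached as far as the arm can. A call is refused whole if a number of a shift passes 0.0625 or a number of a turn 0.188, either way. A call with a gripper value outside its range is refused whole. The fingers move at their own pace and stop on an object; "force" is the grip in N (left out, the last holds). Time passes only in rows, so rows that do not move let the fingers close. It gives the time, the measured TCP pose, the force and the opening at its end, in the units of the state.
- r.get_state(): the state, without advancing time (a new reading comes with each control period).
- r.snapshot(name): name is "scene" or "top" or "wrist"; returns (picture, depth): 480x640x3 uint8, red, green, blue; 480x640 float32, m along the optical axis (not along the pixel's ray), 0 where there is no reading.
- r.calibration(name): a dict with "fx", "fy", "cx", "cy" (pixels), "eye" and "orientation" of the camera in the world; the wrist camera has in their place "mount" (4x4, takes a point from camera to tool coordinates, whose origin is the TCP and whose axes are the tool frame's). Camera axes: x right, y down, z forward; pixel columns grow to the right and rows downward; lengths in m; the calibration is good to about 2 mm. A picture is of the moment at which its call begins: read the wrist's pose just before it. calibration takes no time and is no camera call.
- r.finish_job(): hands the job in, once; it reports no verdict.
The state is a dict: "clock": time; "q": joint angles; "qd": joint speeds; "joint_torque": joint torques, N m; "tool_pos": TCP position; "eef_rot": TCP orientation; "contact_force": force on the tool from outside, world axes, zero at the start; "moment": the same for the moment, N m; "opening": opening from 0.0 (shut) to 1.0 (fully open).
Only numpy, scipy, OpenCV 4.12 (cv2) and the standard library are available. Lean on these libraries where they do the work, as an engineer would, in place of code of your own. Each camera call takes 0.05 s, during which the arm holds its last target.

## Task

Serve the matchbox from the spring dispenser: press the release key beside the lane with one fingertip while the other finger of the gripper already stands down in the lane level with the key, so that the box which springs out is stopped by that finger and does not shoot off the open end. Hold the key down until the box lies still, then raise the fingers straight up and leave the box lying flat on the lane, past the little gate and wholly on the lane. Touch only: do not pinch, lift or carry the box, and do not disturb the things standing around.

Things in the scene. Friction and masses are not known exactly. Their poses are not given: they have to be found in the camera images.
- dispenser: Matchbox dispenser, fixed: white foot plate 116 x 192 x 8 mm under a straight steel lane. Origin on the worktop under the lane's middle line, at the gate; +y = the way the box shoots out, +z up. y < 0: roofed magazine, 62 mm wide, 34.5 mm high, back to y = -82 mm, with a spring pusher (26 mm stroke). y > 0: open lane. Key on the -x side, its pad's centre at x -55.5, y +75 mm.
- gate (a point): Middle of the gate's top edge: a 3 mm steel strip across the lane, standing 5 mm above the lane's floor just in front of the box (0.5 to 3.5 mm along dispenser +y). It sinks and rises with the key, so it must not come up under the box.
- key_pad (a point): Centre of the top face of the release key's pad, a ribbed flat steel plate 38 mm (dispenser x) by 46 mm (dispenser y), beside the outer part of the lane, 55.5 mm from the lane's middle line. Its top is 25 mm above the worktop when up, 16 mm when fully down. The point moves with the key.
- release_key (a joint): Travel of the key straight down: 0 up, 0.009 m fully down. Sprung: about 2 N to start it, about 5 N fully down; it rises when let go. The gate sinks with it and frees the box after about 5 to 6 mm; the box then shoots out at once, at about 1 m/s.
- lane_spot (a point): Point on the lane's floor (12 mm above the worktop) on its middle line, straight across from the key pad's centre, 75 mm beyond the gate; fixed. A finger standing here before the key is pressed stops the box. A fingertip level with the fully pressed key is 4 mm above this floor and 1 mm above the side rails.
- lane_end (a point): Middle of the lane's open end, on the floor, 103 mm beyond the gate. The lane's floor is slick, 62 mm wide; its side rails (inner faces 56 mm apart) rise only 3 mm above the floor. A box that is not stopped runs off here.
- matchbox: Closed matchbox, 30 g, loose, flat: 36 mm along its own x (along the lane), 52 mm along its own y (across the lane), 16 mm high. Origin in the middle of its underside, 13 mm above the worktop on the lane. At the start it is in the magazine, pressed against the gate, its origin 18 mm behind the dispenser's (y = -18 mm). Once past the pusher's stroke it coasts freely.
- garlic: Bystander: garlic bulb, 60 mm across, 59 mm high, beside the lane on the side away from the key. Origin under its centre.
- tomato_tin: Bystander: squat food tin, 75 mm across, 58 mm high, beside the magazine on the key's side. Origin under its centre.
- steel_cup: Bystander: small steel cup, 70 mm across, 62 mm high, beside the magazine on the side away from the key. Origin under its centre.
- balm_tin: Bystander: flat white round tin, 90 mm across, 32 mm high, behind the magazine. Origin under its centre.
- salt_shaker: Bystander: glass salt shaker, 44 mm across, 90 mm high, at the back left. Origin under its centre.
- spice_jar: Bystander: spice jar with a yellow cap, 42 mm across, 96 mm high, at the back right. Origin under its centre.
- onion: Bystander: onion, 79 mm across, 85 mm high, at the back. Origin under its centre.
Mind the look-alikes: they are no part of the job. There is more than one size of the dispenser; the job needs the larger. There is more than one size of the matchbox; the one meant has the size given above.

How it is judged:
On the way:
1. the box lies still on the lane, past the gate, stopped there while a finger still holds the key down (y of matchbox in the frame of dispenser between 0.023 and 0.087 m and x of matchbox in the frame of dispenser between -0.012 and 0.012 m and z of matchbox in the frame of dispenser between 0.01 and 0.0155 m and angle between matchbox's own z axis and vertical below 0.1 rad and linear speed of matchbox below 0.02 m/s and value of joint release_key above 0.004 m and contact force between dispenser and the fingers above 0.5 N), for 0.2 s.
At the end, for the whole second after the job is handed in: The box lies flat and still on the lane: its origin 23 to 87 mm beyond the dispenser's origin along the lane (clear of the gate, not over the open end), within 12 mm of the lane's middle line, 10 to 15.5 mm above the worktop, tilted less than 0.1 rad; the key is up again (under 2 mm) (y of matchbox in the frame of dispenser between 0.023 and 0.087 m and x of matchbox in the frame of dispenser between -0.012 and 0.012 m and z of matchbox in the frame of dispenser between 0.01 and 0.0155 m and angle between matchbox's own z axis and vertical below 0.1 rad and linear speed of matchbox below 0.01 m/s and value of joint release_key below 0.002 m); the robot touches nothing.
It fails at once if the box is lifted (more than about 12 mm above the lane) (z of matchbox in the frame of dispenser above 0.025 m).
It fails at once if the box tips over (more than 0.6 rad) (angle between matchbox's own z axis and vertical above 0.6 rad).
It fails at once if the box shoots off the lane (y of matchbox in the frame of dispenser above 0.11 m or z of matchbox in the frame of dispenser below 0.006 m).
It fails at once if a bystander (garlic, tins, cup, shaker, jar, onion) is moved by more than 20 mm (distance of any of garlic, tomato_tin, steel_cup, balm_tin, salt_shaker, spice_jar, onion from where it was at the start of the episode above 0.02 m).
It also fails if it takes over 29 s, if anything falls off the work surface, if the arm or the gripper's body presses on something with over 40 N, if the wrist force passes 120 N, or if a joint passes its speed limit or range.

## Working session

There is one attempt and no reset: what is moved stays moved. The work goes in short steps, Python scripts to look and compute and a tool call to move; the robot and the scene stay as the last step left them, time stands still between calls to the robot, and variables do not carry over. Pictures are saved under pics/ and viewed, and the job is handed in when it is done.

Besides the shell and the picture viewer there is one more tool, called after "Call:" by a JSON object that holds its "op" and its "data", one argument or row to a line. arm_command: Moves the arm, as the interface text tells. Its arguments: {"type":"object","properties":{"plan":{"type":"array","items":{"type":"array","items":{"type":"number"}}},"force":{"type":"number"}},"required":["plan"]}

```bash
mkdir -p pics
cat > h.py <<'E'
from plant import r
import numpy as np, cv2
from scipy.spatial.transform import Rotation as R
def snap(n,f):
    p,d=r.snapshot(n); cv2.imwrite(f'pics/{f}.png',p[:,:,::-1]); np.save(f'pics/{f}.npy',d); return p,d
def w(n,d,u,v,win=1):
    c=r.calibration(n); u,v=int(u),int(v)
    z=d[v-win:v+win+1,u-win:u+win+1]; z=np.median(z[z>0])
    return R.from_quat(c['orientation']).apply([(u-c['cx'])/c['fx']*z,(v-c['cy'])/c['fy']*z,z])+c['eye']
E
python3 - <<'E'
from h import *
print(r.get_state())
for n in('scene','top'):
    snap(n,n+'0'); print(r.calibration(n))
E
```

```text
{'clock': 0.0, 'q': array([-1.13318954,  0.68997317, -0.19451888,  1.56635377,  0.15727987,
        0.902512  , -0.21510441]), 'qd': array([ 0.00055237, -0.00255175, -0.00018497, -0.00182608, -0.0009096 ,
        0.00016755,  0.00113789]), 'joint_torque': array([-7.25407881e-05, -5.27546668e+01, -1.26613721e+00, -1.53415740e+01,
       -5.25217212e-02,  6.67334738e-03,  1.78059345e-04]), 'tool_pos': array([0.24534577, 0.57407398, 0.20991436]), 'eef_rot': array([ 0.14112394,  0.69283778, -0.14242422,  0.69265806]), 'contact_force': array([-0.49704297, -0.31229052,  0.58242604]), 'moment': array([-0.0261445 ,  0.03840577,  0.02345205]), 'opening': 0.9959697021212273}
{'fx': 433.04754057289983, 'fy': 433.04754057289983, 'cx': 319.17462810398956, 'cy': 240.67327966926115, 'eye': array([0.85000499, 0.66283246, 0.43391361]), 'orientation': array([ 0.14341927,  0.83742851, -0.52115882, -0.08085716])}
{'fx': 457.437311121264, 'fy': 457.437311121264, 'cx': 315.217754823217, 'cy': 243.61836509983797, 'eye': array([ 0.54623274, -0.05509173,  0.91177227]), 'orientation': array([ 0.71028456, -0.70339068,  0.00736732, -0.02613648])}
```

View pics/scene0.png

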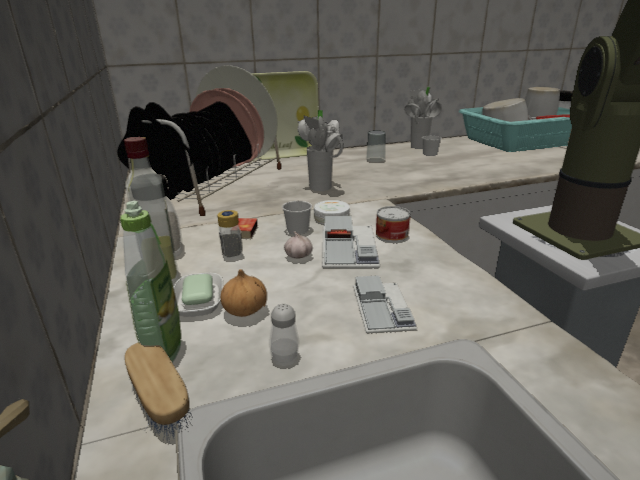

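View pics/top0.png

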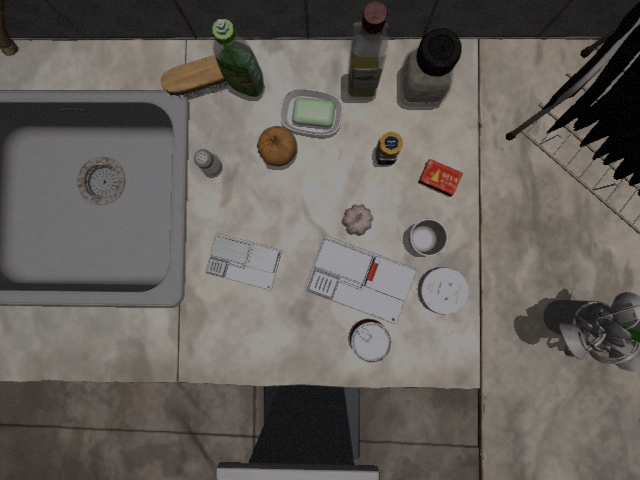

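Run:
```python
import cv2
p=cv2.imread('pics/top0.png')
cv2.imwrite('pics/crop0.png',cv2.resize(p[220:340,295:435],None,fx=5.5,fy=5,interpolation=cv2.INTER_CUBIC)[:600])
```

```text
(no output)
```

View pics/crop0.png

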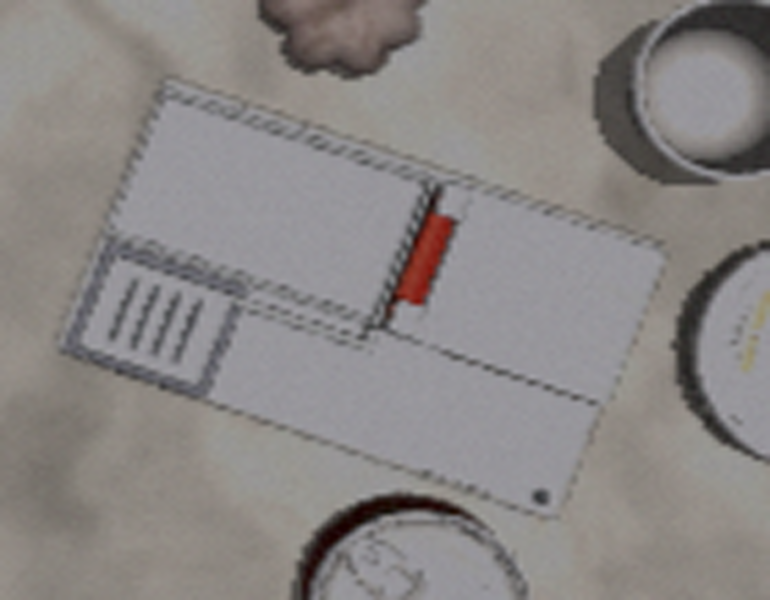

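```bash
cat >> h.py <<'E'
def ray(n,u,v,z,c=None):
    c=c or r.calibration(n)
    d=R.from_quat(c['orientation']).apply([(u-c['cx'])/c['fx'],(v-c['cy'])/c['fy'],1.]); e=np.array(c['eye'])
    return e+d*(z-e[2])/d[2]
E
python3 - <<'E'
from h import *
f=lambda u,v,z:ray('top',295+(u+.5)/5.5-.5,220+(v+.5)/5-.5,z)
P=np.array([f(165,78,.008),f(60,348,.008),f(555,515,.008),f(665,245,.008)])
print(P.round(4), np.linalg.norm(np.roll(P,-1,0)-P,axis=1))
yd=((P[0]-P[3])+(P[1]-P[2]))[:2]; yd/=np.linalg.norm(yd); xd=np.array([yd[1],-yd[0]]); print(yd,np.arctan2(yd[1],yd[0]))
K=[f(*a,.025) for a in [(105,245),(240,285),(205,395),(65,350)]]
k=np.mean(K,0)[:2]; print('key',k, np.mean(P,0))
G=np.array([f(437,185,.0345),f(378,330,.0345),f(665,245,.008),f(597,402,.0345)])
o=k+55.5e-3*xd-.075*yd; print('origin from key',o)
for n,q in list(zip('abcd',P))+list(zip('klmn',K))+list(zip(['g1','g2','x','mb'],G)): print(n,((q[:2]-o)@xd).round(4),((q[:2]-o)@yd).round(4))
d=np.load('pics/top0.npy')
for u,v in [(45,60),(0,0)]: pass
for n,(u,v) in dict(key=(150,320),lane=(240,190),roof=(530,290),foot=(300,360),box=(425,260)).items(): print(n,w('top',d,295+u/5.5,220+v/5).round(4))
E
```

```text
[[ 0.6058 -0.0493  0.008 ]
 [ 0.4989 -0.0126  0.008 ]
 [ 0.436  -0.1894  0.008 ]
 [ 0.5417 -0.2282  0.008 ]] [0.11302775 0.18758468 0.11266748 0.19010213]
[0.33644264 0.94170396] 1.2276595700365027
key [ 0.51146884 -0.04626436] [ 0.52059909 -0.11986641  0.008     ]
origin from key [ 0.53850021 -0.13556472]
a 0.0344 0.1039
b -0.0786 0.1024
c -0.0785 -0.0852
d 0.0342 -0.0862
k -0.0348 0.1009
l -0.0328 0.051
m -0.0768 0.048
n -0.0777 0.1001
g1 0.0269 0.0003
g2 -0.0322 0.0006
x 0.0342 -0.0862
mb -0.0316 -0.0795
key [ 0.5103 -0.0453  0.0273]
lane [ 0.5609 -0.076   0.013 ]
roof [ 0.5235 -0.1765  0.0359]
foot [ 0.4945 -0.0982  0.0091]
box [ 0.5344 -0.1411  0.029 ]
```

Run:
```python
from h import *
s=r.get_state(); M=R.from_quat(s['eef_rot']).as_matrix(); print(M.round(4),s['tool_pos'])
yd=np.array([0.33644264,0.94170396]); xd=np.array([yd[1],-yd[0]]); o=np.array([.5385,-.1356])
for sg in(1,-1):
    t=sg*xd; a=np.arctan2(t[1],t[0])-np.arctan2(M[1,1],M[0,1]); print(sg,(a+np.pi)%(2*np.pi)-np.pi)
T=np.r_[o-.02775*xd+.078*yd,.12]; print('T',T,'shift in tool',M.T@(T-s['tool_pos']))
```

```text
[[-5.000e-04  3.928e-01  9.196e-01]
 [-1.600e-03  9.196e-01 -3.928e-01]
 [-1.000e+00 -1.600e-03  1.000e-04]] [0.24537365 0.57416732 0.20999541]
1 -1.510214291952568
-1 1.6313783616372248
T [ 0.53861024 -0.05281081  0.12      ] shift in tool [ 0.09081601 -0.46122932  0.51595389]
```

```bash
cat >> h.py <<'E'
def plan(T,roll,n):
    s=r.get_state(); M=R.from_quat(s['eef_rot']).as_matrix(); D=(np.array(T)-s['tool_pos'])/n
    for i in range(n):
        m=M@R.from_rotvec([roll/n*i,0,0]).as_matrix(); print((m.T@D).round(4),round(roll/n,4))
E
python3 - <<'E'
from h import *
plan([.5386,-.0528,.17],1.510,14)
E
```

```text
[ 0.0029 -0.033   0.0369] 0.1079
[ 0.0029 -0.0288  0.0402] 0.1079
[ 0.0029 -0.0243  0.0431] 0.1079
[ 0.0029 -0.0195  0.0454] 0.1079
[ 0.0029 -0.0145  0.0473] 0.1079
[ 0.0029 -0.0093  0.0485] 0.1079
[ 0.0029 -0.0041  0.0493] 0.1079
[0.0029 0.0013 0.0494] 0.1079
[0.0029 0.0066 0.049 ] 0.1079
[0.0029 0.0118 0.048 ] 0.1079
[0.0029 0.0169 0.0465] 0.1079
[0.0029 0.0218 0.0444] 0.1079
[0.0029 0.0265 0.0418] 0.1079
[0.0029 0.0308 0.0387] 0.1079
```

Call:
{"op": "arm_command", "data": {
  "plan": [
    [0.038,0.003,-0.033,0.037,0.108],
    [0.038,0.003,-0.029,0.04,0.108],
    [0.038,0.003,-0.024,0.043,0.108],
    [0.038,0.003,-0.0195,0.0455,0.108],
    [0.038,0.003,-0.0145,0.047,0.108],
    [0.038,0.003,-0.009,0.0485,0.108],
    [0.038,0.003,-0.004,0.049,0.108],
    [0.038,0.003,0.001,0.0495,0.108],
    [0.038,0.003,0.0065,0.049,0.108],
    [0.038,0.003,0.012,0.048,0.108],
    [0.038,0.003,0.017,0.0465,0.108],
    [0.038,0.003,0.022,0.0445,0.108]
  ]
}}

```text
clock: 1.6
tool_pos: [0.4972, 0.0362, 0.1745]
eef_rot: [-0.532, -0.466, 0.532, -0.466]
contact_force: [0.6, 1.2, -0.1]
opening: 0.433
```

Call:
{"op": "arm_command", "data": {
  "plan": [
    [0.038,0.003,0.0265,0.042,0.108],
    [0.038,0.003,0.031,0.0385,0.108],
    [0.038,0,0,0,0],
    [0.038,0,0,0,0]
  ]
}}

```text
clock: 2.1
tool_pos: [0.5381, -0.0514, 0.1683]
eef_rot: [-0.578, -0.408, 0.578, -0.406]
contact_force: [-0.0, 0.3, -0.0]
opening: 0.432
```

Run:
```python
from h import *
s=r.get_state(); print(s['clock'],s['q'].round(3),s['tool_pos'],s['opening']*88.1,s['contact_force'])
np.save('pics/s1.npy',np.r_[s['tool_pos'],s['eef_rot']])
print(R.from_quat(s['eef_rot']).as_matrix().round(4))
snap('wrist','w1'); print(r.calibration('wrist')); snap('top','top1')
```

```text
2.1 [-0.065  0.641  0.124  1.875 -0.127  0.634 -0.207] [ 0.53810245 -0.05138115  0.1682887 ] 38.07824824372337 [-0.03434921  0.31268494 -0.00155294]
[[-1.300e-03  9.414e-01 -3.373e-01]
 [ 9.000e-04 -3.373e-01 -9.414e-01]
 [-1.000e+00 -1.600e-03 -4.000e-04]]
{'fx': 384.65145732613604, 'fy': 384.65145732613604, 'cx': 320.0174387544273, 'cy': 243.7667980292987, 'mount': array([[ 6.70225185e-04, -2.94782810e-01,  9.55564046e-01,
        -1.73901376e-01],
       [ 9.99999760e-01,  3.64918815e-04, -5.88817916e-04,
        -1.36031343e-03],
       [-1.75129900e-04,  9.55564211e-01,  2.94782983e-01,
        -7.73556849e-02],
       [ 0.00000000e+00,  0.00000000e+00,  0.00000000e+00,
         1.00000000e+00]])}
```

View pics/w1.png

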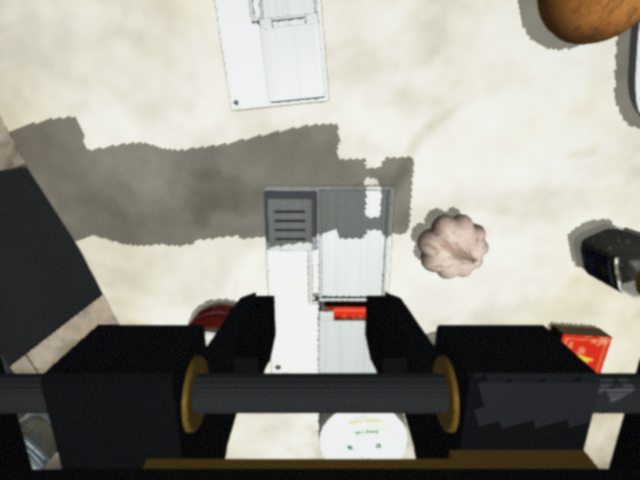

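The wrist picture shows the larger dispenser ahead of the fingers: key pad about (290,217), lane about (355,240), box red at (350,312). I'll enlarge it.

Run:
```python
import cv2
p=cv2.imread('pics/w1.png')
cv2.imwrite('pics/crop1.png',cv2.resize(p[180:330,240:410],None,fx=4,fy=4,interpolation=cv2.INTER_CUBIC))
```

```text
(no output)
```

View pics/crop1.png

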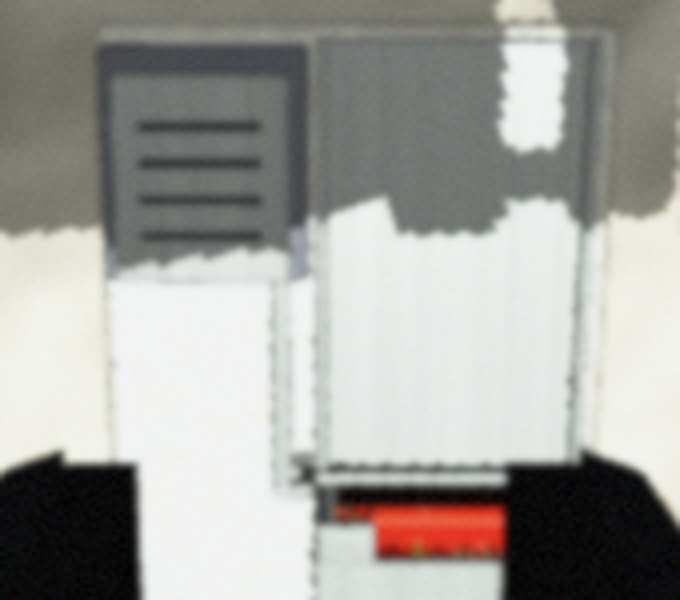

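Run:
```python
from h import *
s=np.load('pics/s1.npy'); c=r.calibration('wrist'); W=np.eye(4); W[:3,:3]=R.from_quat(s[3:]).as_matrix(); W[:3,3]=s[:3]
X=W@c['mount']; c['eye']=X[:3,3]; c['orientation']=R.from_matrix(X[:3,:3]).as_quat()
Ty=W[:2,1]; Tz=W[:2,2]
for n,u,v,z in [('padTL',108,74,.025),('padTR',288,74,.025),('padBR',290,277,.025),('padBL',113,280,.025),('railL_far',322,40,.015),('railL_near',325,465,.015),('railR_far',585,40,.015),('railR_near',575,465,.015),('laneR_outer',603,40,.013),('gateL',318,468,.017),('roofR',505,500,.0345),('roofL',318,525,.0345),('footTL',98,30,.008),('footTR',610,30,.008)]:
    p=ray('wrist',240+(u+.5)/4-.5,180+(v+.5)/4-.5,z,c)[:2]
    q=p-s[:2]; print(n,p.round(4),'tool y %.4f  -z(shoot) %.4f'%(q@Ty,-q@Tz))
print(R.from_quat(s[3:]).as_matrix()[:2,2])
```

```text
padTL [ 0.5011 -0.0176] tool y -0.0462  -z(shoot) 0.0193
padTR [ 0.5364 -0.0302] tool y -0.0088  -z(shoot) 0.0193
padBR [ 0.5215 -0.0721] tool y -0.0086  -z(shoot) -0.0251
padBL [ 0.4852 -0.0598] tool y -0.0470  -z(shoot) -0.0258
railL_far [ 0.5449 -0.0274] tool y -0.0017  -z(shoot) 0.0248
railL_near [ 0.5121 -0.1209] tool y -0.0010  -z(shoot) -0.0742
railR_far [ 0.5977 -0.0463] tool y 0.0544  -z(shoot) 0.0248
railR_near [ 0.5668 -0.1404] tool y 0.0570  -z(shoot) -0.0741
laneR_outer [ 0.6015 -0.048 ] tool y 0.0586  -z(shoot) 0.0245
gateL [ 0.5107 -0.1202] tool y -0.0026  -z(shoot) -0.0740
roofR [ 0.5496 -0.1336] tool y 0.0386  -z(shoot) -0.0735
roofL [ 0.5089 -0.1255] tool y -0.0025  -z(shoot) -0.0796
footTL [ 0.4993 -0.01  ] tool y -0.0505  -z(shoot) 0.0258
footTR [ 0.6041 -0.0475] tool y 0.0609  -z(shoot) 0.0259
[-0.3373354  -0.94138445]
```

Call:
{"op": "arm_command", "data": {
  "plan": [
    [0.038,0.03,0,0,0],
    [0.038,0.04,0,0,0],
    [0.038,0.03,0,0,0],
    [0.038,0.02,0,0,0],
    [0.038,0.013,0,0,0],
    [0.038,0,0,0,0],
    [0.038,0,0,0,0]
  ]
}}

```text
clock: 3.08
tool_pos: [0.5393, -0.0519, 0.0364]
eef_rot: [0.579, 0.407, -0.578, 0.407]
contact_force: [-0.2, -0.3, -0.1]
opening: 0.43
```

Run:
```python
from h import *
s=r.get_state(); print(s['clock'],s['tool_pos'],s['opening']*88.1,s['contact_force'])
snap('scene','sc2');snap('wrist','w2');p=cv2.imread('pics/sc2.png')
cv2.imwrite('pics/sc2c.png',cv2.resize(p[180:290,270:430],None,fx=5,fy=5,interpolation=cv2.INTER_CUBIC))
```

```text
3.075 [ 0.53925899 -0.05187902  0.03643578] 37.92415377106709 [-0.15218406 -0.30621191 -0.05083107]
```

View pics/sc2c.png

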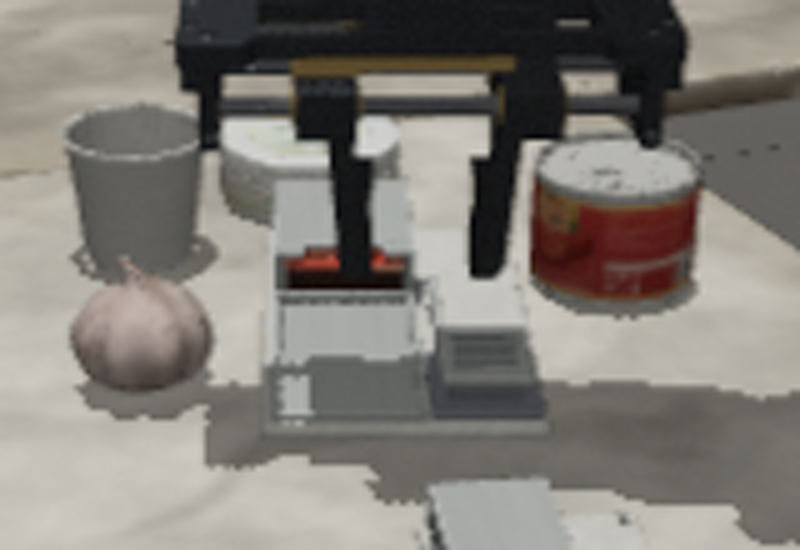

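View pics/w2.png

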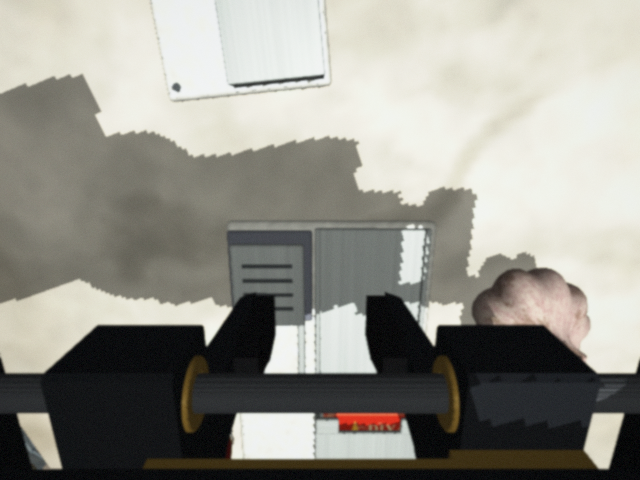

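Run:
```python
from h import *
s=r.get_state(); c=r.calibration('scene'); M=R.from_quat(s['eef_rot']).as_matrix(); w_=r.calibration('wrist'); Wm=np.linalg.inv(w_['mount'])
for y in(-.0365,-.0277,-.019,.019,.0277,.0365):
  for z in(-.009,.009):
    P=s['tool_pos']+M@[0,y,z]; q=R.from_quat(c['orientation']).inv().apply(P-c['eye']); u=c['fx']*q[0]/q[2]+c['cx'];v=c['fy']*q[1]/q[2]+c['cy']
    k=Wm@[0,y,z,1]; print(y,z,'crop',((u-270)*5).round(),((v-180)*5).round(),'wrist',(w_['fx']*k[0]/k[2]+w_['cx']).round(),(w_['fy']*k[1]/k[2]+w_['cy']).round())
d=np.load('pics/sc2.npy')
for u,v in[(341,233),(368,232),(341,228)]: print(w('scene',d,u,v).round(4))
```

```text
-0.0365 -0.009 crop 506.0 339.0 wrist 248.0 273.0
-0.0365 0.009 crop 502.0 319.0 wrist 250.0 306.0
-0.0277 -0.009 crop 484.0 339.0 wrist 266.0 273.0
-0.0277 0.009 crop 480.0 319.0 wrist 267.0 306.0
-0.019 -0.009 crop 462.0 339.0 wrist 284.0 273.0
-0.019 0.009 crop 459.0 319.0 wrist 285.0 306.0
0.019 -0.009 crop 367.0 340.0 wrist 362.0 273.0
0.019 0.009 crop 365.0 319.0 wrist 361.0 307.0
0.0277 -0.009 crop 345.0 340.0 wrist 380.0 273.0
0.0277 0.009 crop 344.0 320.0 wrist 379.0 307.0
0.0365 -0.009 crop 323.0 340.0 wrist 398.0 273.0
0.0365 0.009 crop 322.0 320.0 wrist 396.0 307.0
[ 0.5651 -0.0515  0.0698]
[ 0.5156 -0.0331  0.0718]
[ 0.5651 -0.0517  0.0805]
```

Run:
```python
from h import *
d=np.load('pics/sc2.npy')
for v in range(222,256,2): print(v,w('scene',d,341,v,0).round(3),w('scene',d,367,v,0).round(3))
dw=np.load('pics/w2.npy'); c=r.calibration('wrist')
for u,v in[(255,298),(265,298),(270,310),(270,330),(380,298),(385,298),(375,310),(370,330)]:
    z=dw[v,u]; print(u,v,z,(c['mount']@[(u-c['cx'])/c['fx']*z,(v-c['cy'])/c['fy']*z,z,1])[:3].round(4))
p=cv2.imread('pics/sc2.png'); cv2.imwrite('pics/sc2d.png',cv2.resize(p[205:265,325:385],None,fx=10,fy=10,interpolation=cv2.INTER_NEAREST))
```

```text
222 [ 0.565 -0.053  0.093] [ 0.518 -0.035  0.093]
224 [ 0.565 -0.052  0.089] [ 0.517 -0.036  0.088]
226 [ 0.565 -0.051  0.085] [ 0.518 -0.035  0.084]
228 [ 0.565 -0.053  0.08 ] [ 0.517 -0.035  0.08 ]
230 [ 0.565 -0.051  0.077] [ 0.516 -0.037  0.074]
232 [ 0.565 -0.05   0.072] [ 0.517 -0.036  0.071]
234 [ 0.565 -0.05   0.068] [ 0.517 -0.035  0.067]
236 [ 0.532 -0.134  0.02 ] [ 0.469 -0.135  0.009]
238 [ 0.533 -0.131  0.017] [ 0.472 -0.128  0.008]
240 [ 0.533 -0.131  0.012] [ 0.476 -0.118  0.008]
242 [ 0.538 -0.12   0.013] [ 0.48  -0.11   0.008]
244 [ 0.541 -0.112  0.013] [ 0.484 -0.101  0.008]
246 [ 0.544 -0.104  0.012] [ 0.503 -0.061  0.025]
248 [ 0.548 -0.094  0.013] [ 0.505 -0.056  0.024]
250 [ 0.55  -0.088  0.012] [ 0.51  -0.045  0.025]
252 [ 0.554 -0.079  0.012] [ 0.514 -0.037  0.026]
254 [ 0.557 -0.071  0.012] [ 0.517 -0.03   0.025]
255 298 0.15600348 [-0.0313 -0.0278 -0.0103]
265 298 0.15657268 [-0.0308 -0.0238 -0.0101]
270 310 0.14642224 [-0.0414 -0.0205 -0.0101]
270 330 0.1450328 [-0.0449 -0.0203 -0.0035]
380 298 0.15592821 [-0.0314  0.0229 -0.0104]
385 298 0.15720348 [-0.0302  0.0251 -0.0098]
375 310 0.14774022 [-0.0402  0.0197 -0.0095]
370 330 0.14694405 [-0.0432  0.0177 -0.0026]
```

View pics/sc2d.png

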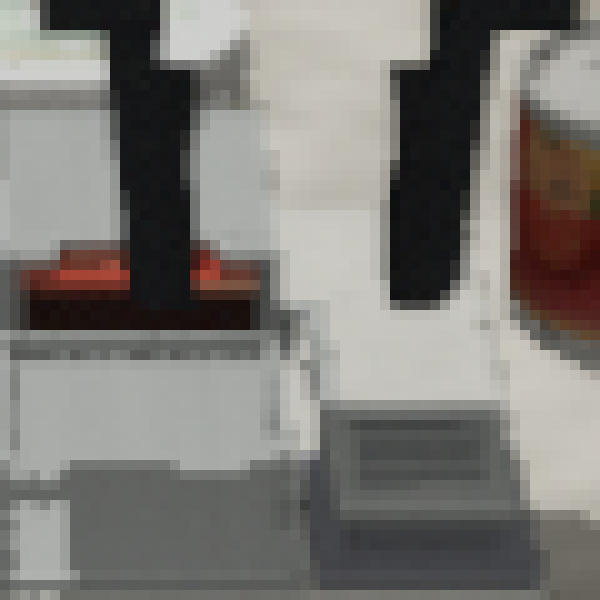

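The depth from both cameras puts the visible fingertips about 30 mm behind the reported TCP (world z about 0.067 against a TCP at 0.036). I'll descend in small steps and go by the force rather than rely on either value.

Call:
{"op": "arm_command", "data": {
  "plan": [
    [0.038,0.004,0,0,0],
    [0.038,0.003,0,0,0],
    [0.038,0.002,0,0,0],
    [0.038,0,0,0,0]
  ]
}}

```text
clock: 3.68
tool_pos: [0.5385, -0.0521, 0.0264]
eef_rot: [-0.578, -0.407, 0.579, -0.407]
contact_force: [-0.0, 0.6, 0.3]
opening: 0.432
```

Call:
{"op": "arm_command", "data": {
  "plan": [
    [0.038,0.0015,0,0,0],
    [0.038,0.0015,0,0,0],
    [0.038,0,0,0,0]
  ]
}}

```text
clock: 4.05
tool_pos: [0.5386, -0.0521, 0.0236]
eef_rot: [-0.578, -0.407, 0.578, -0.407]
contact_force: [0.7, -0.3, -0.3]
opening: 0.433
```

Call:
{"op": "arm_command", "data": {
  "plan": [
    [0.038,0.0015,0,0,0],
    [0.038,0.0015,0,0,0],
    [0.038,0,0,0,0]
  ]
}}

```text
clock: 4.42
tool_pos: [0.5386, -0.0521, 0.0206]
eef_rot: [-0.578, -0.407, 0.578, -0.407]
contact_force: [0.4, -0.0, 0.1]
opening: 0.432
```

Run:
```python
from h import *
p,d=snap('scene','sc3')
for u in (341,367):
  for v in range(236,252): print(u,v,w('scene',d,u,v,0).round(4))
cv2.imwrite('pics/sc3d.png',cv2.resize(p[205:265,325:385,::-1],None,fx=10,fy=10,interpolation=cv2.INTER_NEAREST))
```

```text
341 236 [ 0.5641 -0.0538  0.062 ]
341 237 [ 0.565  -0.0515  0.061 ]
341 238 [ 0.5646 -0.0524  0.0584]
341 239 [ 0.5646 -0.0522  0.0563]
341 240 [ 0.5653 -0.0505  0.055 ]
341 241 [ 0.5647 -0.052   0.052 ]
341 242 [ 0.5657 -0.0495  0.0511]
341 243 [ 0.5371 -0.1211  0.0101]
341 244 [ 0.5402 -0.1132  0.012 ]
341 245 [ 0.5408 -0.1117  0.0104]
341 246 [ 0.543  -0.1061  0.0111]
341 247 [ 0.5458 -0.0991  0.0125]
341 248 [ 0.5477 -0.0943  0.0128]
341 249 [ 0.5487 -0.0916  0.0119]
341 250 [ 0.5502 -0.0878  0.0116]
341 251 [ 0.5514 -0.0847  0.011 ]
367 236 [ 0.5169 -0.0343  0.0628]
367 237 [ 0.5171 -0.0336  0.061 ]
367 238 [ 0.5169 -0.0338  0.0587]
367 239 [ 0.5166 -0.0344  0.0562]
367 240 [ 0.5151 -0.0374  0.0523]
367 241 [ 0.5165 -0.0342  0.0518]
367 242 [ 0.5158 -0.0355  0.0489]
367 243 [ 0.4831 -0.1035  0.0089]
367 244 [ 0.4852 -0.0991  0.0089]
367 245 [ 0.5018 -0.0641  0.0261]
367 246 [ 0.5025 -0.0625  0.0247]
367 247 [ 0.5038 -0.0597  0.0239]
367 248 [ 0.5065 -0.0539  0.0249]
367 249 [ 0.5081 -0.0502  0.0247]
367 250 [ 0.5099 -0.0462  0.0247]
367 251 [ 0.5121 -0.0417  0.025 ]
```

View pics/sc3d.png

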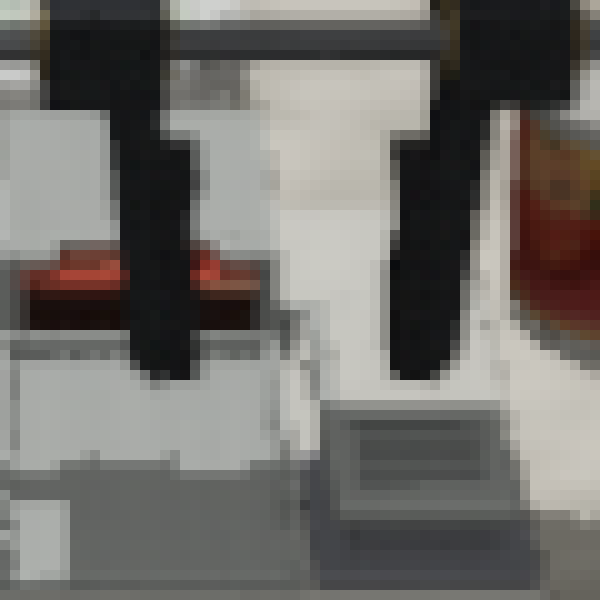

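Call:
{"op": "arm_command", "data": {
  "plan": [
    [0.041,0.007,0,0,0],
    [0.041,0.006,0,0,0],
    [0.041,0.005,0,0,0],
    [0.041,0,0,0,0],
    [0.041,0,0,0,0]
  ]
}}

```text
clock: 5.1
tool_pos: [0.5388, -0.0522, 0.0027]
eef_rot: [0.578, 0.407, -0.578, 0.407]
contact_force: [-0.4, -1.0, -0.3]
opening: 0.467
```

Call:
{"op": "arm_command", "data": {
  "plan": [
    [0.041,0.0015,0,0,0],
    [0.041,0.0015,0,0,0],
    [0.041,0,0,0,0]
  ]
}}

```text
clock: 5.48
tool_pos: [0.5387, -0.0521, -0.0004]
eef_rot: [-0.578, -0.407, 0.578, -0.407]
contact_force: [-1.1, 0.6, -0.3]
opening: 0.469
```

Run:
```python
from h import *
p,d=snap('scene','sc4')
for u in (341,367):
  for v in range(247,256): print(u,v,w('scene',d,u,v,0).round(4))
cv2.imwrite('pics/sc4d.png',cv2.resize(p[205:265,315:385,::-1],None,fx=10,fy=10,interpolation=cv2.INTER_NEAREST))
```

```text
341 247 [ 0.5642 -0.0531  0.038 ]
341 248 [ 0.5652 -0.0505  0.0372]
341 249 [ 0.565  -0.051   0.0346]
341 250 [ 0.5643 -0.0527  0.0314]
341 251 [ 0.5643 -0.0525  0.0292]
341 252 [ 0.5535 -0.0796  0.0116]
341 253 [ 0.556  -0.0733  0.0128]
341 254 [ 0.5572 -0.0702  0.0122]
341 255 [ 0.5596 -0.064   0.0135]
367 247 [ 0.5169 -0.0324  0.0394]
367 248 [ 0.5153 -0.0354  0.0354]
367 249 [ 0.5151 -0.0357  0.033 ]
367 250 [ 0.5157 -0.0343  0.0316]
367 251 [ 0.5157 -0.0342  0.0294]
367 252 [ 0.5149 -0.0355  0.0263]
367 253 [ 0.5168 -0.0314  0.0264]
367 254 [ 0.5175 -0.0297  0.0251]
367 255 [ 0.5191 -0.0263  0.0249]
```

View pics/sc4d.png

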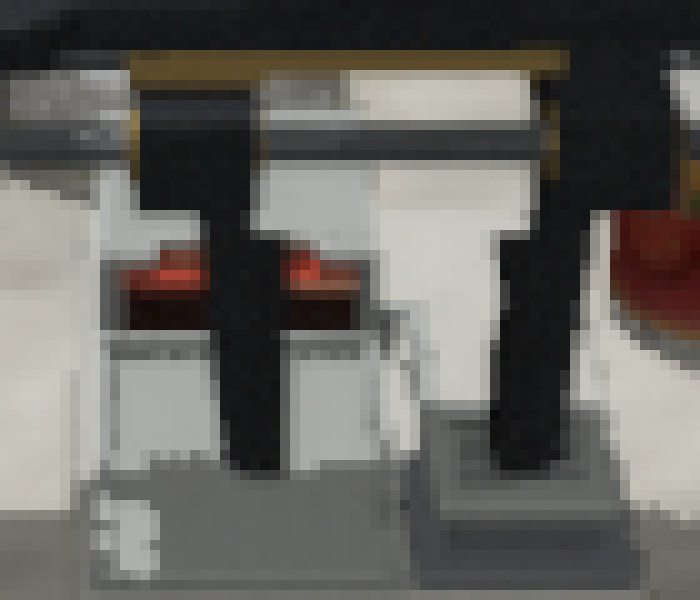

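Call:
{"op": "arm_command", "data": {
  "plan": [
    [0.041,0.0015,0,0,0],
    [0.041,0.0015,0,0,0],
    [0.041,0,0,0,0]
  ]
}}

```text
clock: 5.9
tool_pos: [0.5388, -0.0521, -0.0033]
eef_rot: [0.578, 0.407, -0.578, 0.407]
contact_force: [0.4, 0.3, 2.0]
opening: 0.466
```

Call:
{"op": "arm_command", "data": {
  "plan": [
    [0.041,0.0015,0,0,0],
    [0.041,0.001,0,0,0],
    [0.041,0,0,0,0]
  ]
}}

```text
clock: 6.28
tool_pos: [0.5388, -0.0522, -0.0058]
eef_rot: [0.578, 0.407, -0.578, 0.407]
contact_force: [-0.6, 0.1, 2.1]
opening: 0.469
```

Call:
{"op": "arm_command", "data": {
  "plan": [
    [0.041,0.003,0,0,0],
    [0.041,0.0025,0,0,0],
    [0.041,0,0,0,0],
    [0.041,0,0,0,0]
  ]
}}

```text
clock: 6.78
tool_pos: [0.5388, -0.0521, -0.0113]
eef_rot: [0.578, 0.407, -0.578, 0.407]
contact_force: [0.5, -0.2, 5.1]
opening: 0.463
```

Run:
```python
from h import *
p,d=snap('scene','sc5')
cv2.imwrite('pics/sc5d.png',cv2.resize(p[205:265,315:385,::-1],None,fx=10,fy=10,interpolation=cv2.INTER_NEAREST))
```

```text
(no output)
```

View pics/sc5d.png

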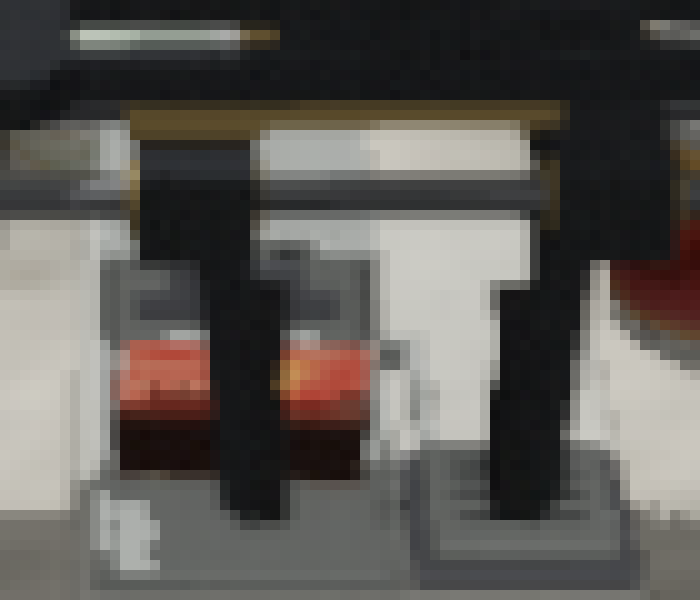

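Run:
```python
from h import *
d=np.load('pics/sc5.npy'); s=r.get_state(); print(s['clock'],s['contact_force'])
yd=np.array([0.3373,.9414]); xd=np.array([yd[1],-yd[0]])
t=np.array([.5381,-.0514]); o=t+.0277*xd-.078*yd; print('o',o)
def dd(P): return ((P[:2]-o)@xd*1e3).round(1),((P[:2]-o)@yd*1e3).round(1),(P[2]*1e3).round(1)
for u in (330,348):
  for v in range(238,256): print(u,v,dd(w('scene',d,u,v,0)))
```

```text
6.825 [-0.8166683  -0.18152501  4.49837716]
o [ 0.53786738 -0.13417241]
330 238 (np.float64(18.6), np.float64(-9.8), np.float64(11.8))
330 239 (np.float64(18.9), np.float64(27.1), np.float64(27.5))
330 240 (np.float64(18.9), np.float64(32.2), np.float64(27.6))
330 241 (np.float64(19.0), np.float64(36.8), np.float64(27.5))
330 242 (np.float64(19.0), np.float64(38.6), np.float64(26.0))
330 243 (np.float64(19.1), np.float64(47.0), np.float64(27.9))
330 244 (np.float64(19.1), np.float64(50.0), np.float64(27.1))
330 245 (np.float64(19.2), np.float64(58.1), np.float64(28.9))
330 246 (np.float64(19.2), np.float64(59.2), np.float64(27.1))
330 247 (np.float64(19.2), np.float64(58.6), np.float64(24.5))
330 248 (np.float64(19.2), np.float64(58.7), np.float64(22.2))
330 249 (np.float64(19.2), np.float64(59.1), np.float64(20.1))
330 250 (np.float64(19.2), np.float64(62.4), np.float64(19.4))
330 251 (np.float64(19.2), np.float64(60.1), np.float64(15.9))
330 252 (np.float64(19.2), np.float64(60.4), np.float64(13.7))
330 253 (np.float64(19.2), np.float64(58.4), np.float64(10.3))
330 254 (np.float64(
[... 557 characters left out ...]
 245 (np.float64(-18.1), np.float64(55.3), np.float64(27.1))
348 246 (np.float64(-17.8), np.float64(62.4), np.float64(28.4))
348 247 (np.float64(-17.7), np.float64(63.8), np.float64(26.9))
348 248 (np.float64(-17.9), np.float64(61.8), np.float64(23.5))
348 249 (np.float64(-17.8), np.float64(64.4), np.float64(22.5))
348 250 (np.float64(-17.9), np.float64(61.9), np.float64(18.9))
348 251 (np.float64(-18.0), np.float64(62.3), np.float64(16.8))
348 252 (np.float64(-18.0), np.float64(62.4), np.float64(14.5))
348 253 (np.float64(-18.0), np.float64(63.5), np.float64(12.8))
348 254 (np.float64(-17.9), np.float64(65.9), np.float64(11.7))
348 255 (np.float64(-17.6), np.float64(71.7), np.float64(12.5))
```

The box is at about y = 43 mm, flat, with its front face some 7 mm behind the finger. I'll keep the key down a little longer and check that it isn't moving.

Call:
{"op": "arm_command", "data": {
  "plan": [
    [0.041,0,0,0,0],
    [0.041,0,0,0,0],
    [0.041,0,0,0,0],
    [0.041,0,0,0,0],
    [0.041,0,0,0,0],
    [0.041,0,0,0,0]
  ]
}}

```text
clock: 7.58
tool_pos: [0.5388, -0.0521, -0.0113]
eef_rot: [0.578, 0.407, -0.578, 0.407]
contact_force: [-0.8, -0.6, 4.9]
opening: 0.466
```

Run:
```python
from h import *
p,d=snap('scene','sc6'); d5=np.load('pics/sc5.npy'); p5=cv2.imread('pics/sc5.png')[:,:,::-1]
print(np.abs(p[235:255,322:355].astype(int)-p5[235:255,322:355]).mean())
yd=np.array([0.3373,.9414]); o=np.array([.5379,-.1342])
for u in (330,348): print([((w('scene',x,u,v)[:2]-o)@yd*1e3).round(1) for x in (d5,d) for v in (248,250)])
```

```text
0.9818181818181818
[np.float64(58.7), np.float64(59.7), np.float64(60.4), np.float64(58.1)]
[np.float64(63.5), np.float64(61.9), np.float64(63.2), np.float64(62.7)]
```

Still. Now I'll raise the fingers straight up.

Call:
{"op": "arm_command", "data": {
  "plan": [
    [0.041,-0.002,0,0,0],
    [0.041,-0.004,0,0,0],
    [0.041,-0.006,0,0,0],
    [0.041,-0.01,0,0,0],
    [0.041,-0.02,0,0,0],
    [0.041,-0.03,0,0,0],
    [0.041,-0.03,0,0,0],
    [0.041,-0.02,0,0,0],
    [0.041,-0.01,0,0,0],
    [0.041,0,0,0,0],
    [0.041,0,0,0,0]
  ]
}}

```text
clock: 9.0
tool_pos: [0.5381, -0.052, 0.12]
eef_rot: [-0.578, -0.407, 0.579, -0.406]
contact_force: [-0.7, -1.0, 0.3]
opening: 0.466
```

Run:
```python
from h import *
s=r.get_state(); print(s['clock'],s['tool_pos'],s['contact_force'],abs(s['qd']).max())
p,d=snap('scene','sc7'); 
yd=np.array([0.3373,.9414]);xd=np.array([yd[1],-yd[0]]); o=np.array([.5379,-.1342])
for u in (330,336,342,348): print([(((P:=w('scene',d,u,v))[:2]-o)@yd*1e3).round(1) for v in (248,250)],[ (w('scene',d,u,v)[2]*1e3).round(1) for v in (241,243)])
for v in (250,): 
  for u in range(322,358): P=w('scene',d,u,v,0); print(u,((P[:2]-o)@xd*1e3).round(1),((P[:2]-o)@yd*1e3).round(1),end=' | ')
print('\nkey',w('scene',d,370,254).round(4))
cv2.imwrite('pics/sc7d.png',cv2.resize(p[195:275,290:400,::-1],None,fx=7,fy=7,interpolation=cv2.INTER_CUBIC))
```

```text
9.0 [ 0.53808422 -0.05202885  0.11998758] [-0.73679253 -0.98950887  0.31376008] 0.00711088823522863
[np.float64(59.2), np.float64(59.1)] [np.float64(27.4), np.float64(27.1)]
[np.float64(61.2), np.float64(60.5)] [np.float64(27.1), np.float64(27.4)]
[np.float64(62.1), np.float64(61.3)] [np.float64(27.3), np.float64(26.7)]
[np.float64(62.8), np.float64(62.4)] [np.float64(27.2), np.float64(26.4)]
322 36.3 22.2 | 323 33.9 38.2 | 324 31.8 40.5 | 325 29.6 52.4 | 326 27.5 48.3 | 327 25.4 61.5 | 328 23.3 60.2 | 329 21.2 58.5 | 330 19.2 60.3 | 331 17.1 61.4 | 332 15.0 60.3 | 333 13.0 60.8 | 334 10.9 59.5 | 335 8.8 58.2 | 336 6.8 60.5 | 337 4.6 58.2 | 338 2.6 61.5 | 339 0.6 61.2 | 340 -1.5 59.9 | 341 -3.6 61.3 | 342 -5.7 59.4 | 343 -7.5 65.0 | 344 -9.7 62.2 | 345 -11.8 61.2 | 346 -13.9 61.4 | 347 -15.9 62.5 | 348 -17.9 63.1 | 349 -19.9 64.2 | 350 -22.0 64.0 | 351 -24.1 62.9 | 352 -27.0 50.5 | 353 -28.7 55.3 | 354 -30.7 57.1 | 355 -33.4 48.5 | 356 -35.5 48.5 | 357 -37.4 51.2 | 
key [ 0.5121 -0.0272  0.0254]
```

View pics/sc7d.png

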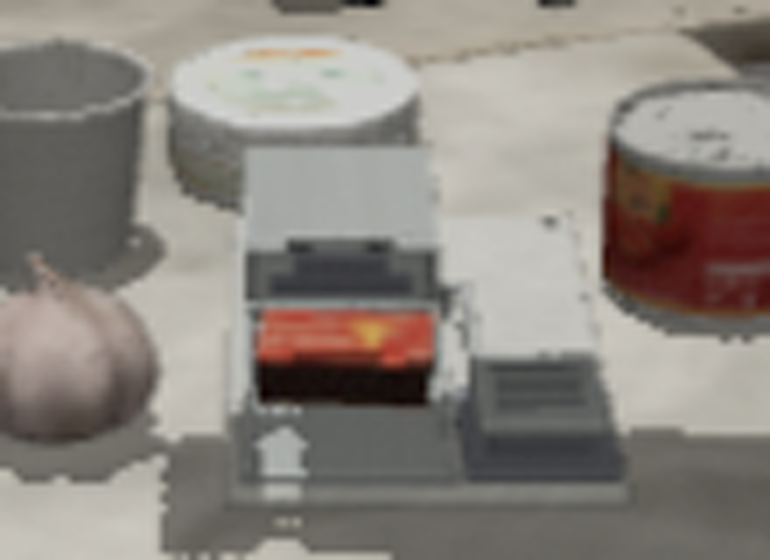

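```bash
python3 -c "
from h import *
print(r.finish_job())"
```

```text
the job is handed in; nothing more can be done
None
```

I pressed the key of the larger dispenser with one fingertip while the other finger stood in the lane. The finger stopped the box, and I handed the job in at about 9 s with no verdict reported.

- **Press and hold:** I held the key about 8 mm down, with about 5 N on the tool. Pictures 0.8 s apart showed the box still. I then raised the fingers straight up.
- **Last checks:** the box lies flat on the lane, past the gate. Its centre is about 43 mm beyond the gate and within 1–2 mm of the middle line, turned about 5°. Depth puts its top at about 27 mm, against the 29 mm expected, which is within the calibration error. The key is up again (pad at 25 mm), and the fingers are clear above. The bystanders around the dispenser look undisturbed in the picture. I did not measure the ones further back, but the arm went nowhere near them.
- **Disagreement:** the real fingertips were about 28–30 mm behind the reported tool point. Both cameras' depth showed this, and the first contact with the key confirmed it. I judged the final descent by the pictures and the measured force instead.

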